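Catch the ornament case lid and lower it shut

ROBOT

A 6-joint arm with a two-finger parallel gripper is mounted at the origin on the work surface. World frame = base frame: x ahead of the robot, y to its left, z up, the work surface at z = 0. Lengths are in m, angles in rad, forces in N, time in s.
With the tool pointing down it reaches from about 0.35 to 0.775 m from the base axis. Payload 5.5 kg.
Tool frame: the origin (TCP) lies between the finger pads; the fingertips stand 19 mm ahead of it and the grasp point (between the pads) is the TCP; z points along the fingers, x is the direction in which the jaws open and shut, and the axes are right-handed (so a half turn about z gives the same grasp; the last joint's range is limited). The gripper opens to 85 mm and grips with 20 to 120 N. Pads are 22 mm wide; open, the fingers measure 114 mm over their backs; the gripper's body (76 mm by 85 mm) begins 54 mm behind the grasp point. The pads swing forward as they close: fully open they stand 13 mm farther back than shut.
Start: joints at [-1.306, 0.313, 0.046, 1.304, 0, 1.431], TCP at [0.226, -0.529, 0.25] pointing down, gripper open.
Joint ranges: [-2.76, 2.76], [-0.86, 1.69], [-1.03, 1.26], [-2.2, 2.34], [-1.47, 1.5], [-3.14, 3.14]. Speed limits (rad/s): [2.57, 2.57, 3.14, 3.14, 3.14, 3.14].

INTERFACE

Orientations are given as a unit quaternion [w, x, y, z].
In Python, from workcell import env gives the robot as it stands. The module is installed in compiled form; this text tells all that it offers.
- The arm moves only by the tool carry_out, never from a script. Its argument "steps" is a list of rows, each a list of 7 numbers: the gripper command: -1 is shut, 1 is fully open, values between are in proportion, then the shift along the tool's x, y, z in m, then the turn, a rotation vector about the tool's x, y, z in rad. A call has 1 to 20 rows; each row shifts and turns the commanded pose from where the row before left it, along the tool's axes as they then stand; what a row does not reach is not made up. A row lasts 1/8 s, in which the tool goes at most 62.5 mm and 10.7 degrees, less where a joint would pass 70% of its speed; a pose out of reach is approached as far as the arm can. A call with a gripper value outside its range is refused whole. The fingers move at their own pace and stop on an object; "grip_force" is the grip in N (left out, the last holds). Time passes only in rows, so rows that do not move let the fingers close. It gives the time, the measured TCP pose, the force and the opening at its end, in the units of the state.
- env.get_state(): the state, without advancing time (a new reading comes with each control period).
- env.read_camera(name): name is "side" or "top"; returns a dict with "color" (420x560x3 uint8, red, green, blue), "K" (3x3 intrinsics, pixels), "R" (3x3) and "t" (3): a world point X has camera coordinates R X + t. Camera axes: x right, y down, z forward; pixel columns grow to the right and rows downward; lengths in m; the calibration is good to about 2 mm. A picture is of the moment at which its call begins. There is no depth.
- env.hand_in(): hands the job in, once; it reports no verdict.
The state is a dict: "clock": time; "joint_pos": joint angles; "qvel": joint speeds; "tau": joint torques, N m; "tcp_pos": TCP position; "orientation": TCP orientation; "wrist_force": force on the tool from outside, world axes, zero at the start; "ft_torque": the same for the moment, N m; "finger_gap": finger opening in m.
Only numpy, scipy, OpenCV 4.12 (cv2) and the standard library are available. Lean on these libraries where they do the work, as an engineer would, in place of code of your own. Each camera call takes 0.05 s, during which the arm holds its last target. There are 200 camera calls.

TASK

The wooden ornament case on the goldsmith's bench stands open, its lid standing upright. Tip the lid towards you, catch it on a finger as it falls, and lower it gently until it is fully shut; never let it drop or slam. Do not pinch or grip the lid or press hard on it, leave the things lying around the case where they are, and move the hand clear when you are done.

Things in the scene. Friction and masses are not known exactly. Their poses are not given: they have to be found in the camera images.
- case: Wooden case fixed to the bench, 150 mm (its x) by 170 mm (y) by 70 mm high; brass flowers on padding inside. Origin: centre of its underside, on the bench. Its x axis points from the front wall to the hinge wall (roughly away from the robot), y along the hinge, z up. The hinge line runs along y at x = +75 mm, z = 70 mm.
- lid (a joint): Angle (rad) of the lid, a plain wooden board 172 mm from hinge to free edge, 170 mm wide, 10 mm thick, 0.26 kg: 0 shut, pi/2 upright, end stop 1.75; starts at 1.57 to 1.65. Upright, its underside faces the front. Hinge friction lets it stand anywhere from about 1.33 to 1.66; below 1.28 it falls shut by itself in about 1 s. No latch.
- lid_lip (a point): Middle of the lid's free edge, on its underside; moves with the lid (x axis from free edge to hinge, y along the hinge). About 242 mm above the bench when upright. Shut: 97 mm in front of the case's centre, underside 70 mm above the bench, jutting 22 mm beyond the front wall, so a finger fits under this lip from the front.
- lid_hinge (a point): Middle of the hinge line, fixed, 70 mm above the bench.
- hammer: Bystander: loose hammer lying on the bench left (+y) of the case, 240 mm long. Origin: underside, near mid-length; x along the handle towards the head.
- block: Bystander: loose wooden block right (-y) of the case, 110 x 80 x 36 mm, with two brass flowers on top. Origin: centre of its underside.
- stone: Bystander: loose pale rubbing stone, 75 x 42 x 26 mm, front right of the case. Origin: centre of its underside.
- jar: Bystander: loose small glass jar with steel cap, 48 mm across, 60 mm high, left of the case. Origin: centre of its underside.
Mind the look-alikes: they are no part of the job. Of the things that look like the case, the largest one is meant.

How it is judged:
On the way, in this order (a step that is already met when the one before it is completed fails the run):
1. the lid is tipped past its balance (below 1.25 rad) (value of joint lid below 1.25 rad).
2. the falling lid is caught: it bears on the fingers between 0.95 and 0.2 rad and moves slower than 0.8 rad/s for 0.15 s (contact force between the fingers and lid above 0.2 N and value of joint lid between 0.2 and 0.95 rad and velocity of joint lid between -0.8 and 0.8 rad/s), for 0.15 s.
At the end, for the whole second after the job is handed in: The lid is fully shut (within 0.03 rad) and at rest, and the hammer, block, stone and jar are within 20 mm of where they started (value of joint lid below 0.03 rad and velocity of joint lid between -0.05 and 0.05 rad/s and distance of each of hammer, block, stone, jar from where it was at the start of the episode below 0.02 m); the robot touches nothing.
It fails at once if the lid drops or slams: it closes faster than 0.9 rad/s in the last part (0.4 to 0.08 rad) (value of joint lid between 0.08 and 0.4 rad and velocity of joint lid below -0.9 rad/s).
It fails at once if the lid is pinched or pressed hard (more than 22 N from the fingers) (contact force between the fingers and lid above 22 N).
It fails at once if a bystander is pushed, tipped or carried off by more than 20 mm (distance of any of hammer, block, stone, jar from where it was at the start of the episode above 0.02 m).
It also fails if it takes over 42 s, if anything falls off the work surface, if the arm or the gripper's body presses on something with over 40 N, if the wrist force passes 120 N, or if a joint passes its speed limit or range.

## Working session

There is one attempt and no reset: what is moved stays moved. The work goes in short steps, Python scripts to look and compute and a tool call to move; the robot and the scene stay as the last step left them, time stands still between calls to the robot, and variables do not carry over. Pictures are saved under pics/ and viewed, about 8 in all and at most 12, crops included, and the job is handed in when it is done.

Besides the shell and the picture viewer there is one more tool, called after ">>>" by a JSON object that holds its "op" and its "data". carry_out: Moves the arm, as the interface text tells. Its arguments: {"type":"object","properties":{"steps":{"type":"array","items":{"type":"array","items":{"type":"number"}}},"grip_force":{"type":"number"}},"required":["steps"]}

```bash
mkdir -p pics
python3 - <<'E'
from workcell import env
import cv2,numpy as np
s=env.get_state(); print({k:np.round(v,3).tolist() for k,v in s.items()})
for n in("side","top"):
    c=env.read_camera(n); cv2.imwrite(f"pics/{n}0.png",c["color"][:,:,::-1]); np.savez(f"{n}0.npz",**c)
    print(n,c["K"].round(1).tolist(),c["R"].round(3).tolist(),c["t"].round(3).tolist(), "campos",(-c["R"].T@c["t"]).round(3))
E
```

```text
{'clock': 0.0, 'joint_pos': [-1.306, 0.314, 0.045, 1.304, 0.0, 1.431], 'qvel': [0.001, -0.001, 0.001, 0.0, 0.0, 0.001], 'tau': [0.0, -48.063, 29.853, 0.019, -0.0, -0.0], 'tcp_pos': [0.226, -0.528, 0.249], 'orientation': [-0.001, 0.835, -0.551, -0.001], 'wrist_force': [-0.353, 0.669, -0.236], 'ft_torque': [-0.015, -0.02, 0.004], 'finger_gap': 0.085}
side [[446.9, 0.0, 278.0], [0.0, 446.9, 207.6], [0.0, 0.0, 1.0]] [[-0.997, -0.077, -0.003], [-0.052, 0.705, -0.707], [0.057, -0.705, -0.707]] [0.646, 0.021, 1.1] campos [0.583 0.81  0.794]
top [[480.9, 0.0, 278.6], [0.0, 480.9, 210.8], [0.0, 0.0, 1.0]] [[-0.118, -0.993, 0.004], [-0.97, 0.114, -0.213], [0.211, -0.029, -0.977]] [0.132, 0.627, 0.937] campos [0.427 0.086 1.049]
```

View pics/side0.png

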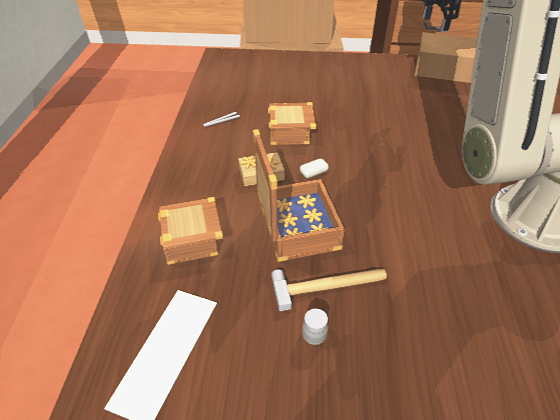

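View pics/top0.png

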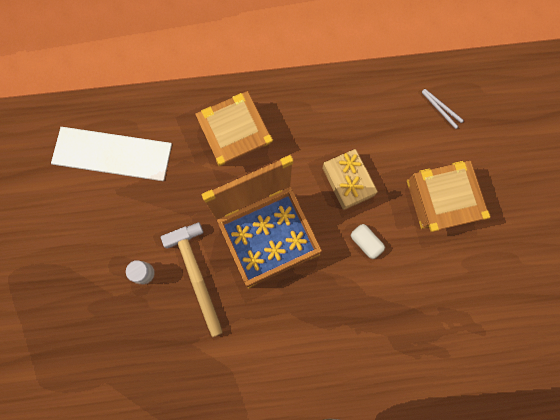

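The open case (top px 268,235; side 300,220) is the target. The look-alikes are the shut cases at top (235,128) and (450,195). Next is one close crop from both views to read off the corners.

Run:
```python
import cv2,numpy as np
a=cv2.imread("pics/top0.png")[145:295,190:340]; b=cv2.imread("pics/side0.png")[120:270,225:375]
o=np.hstack([cv2.resize(x,(400,400),interpolation=cv2.INTER_CUBIC) for x in(a,b)])
for i in range(0,150,25):
    p=int(i*400/150)
    for k in(0,400): cv2.line(o,(k+p,0),(k+p,6),(255,255,255),1); 
    cv2.line(o,(0,p),(6,p),(255,255,255),1)
cv2.imwrite("pics/crop.png",o)
```

```text
(no output)
```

View pics/crop.png

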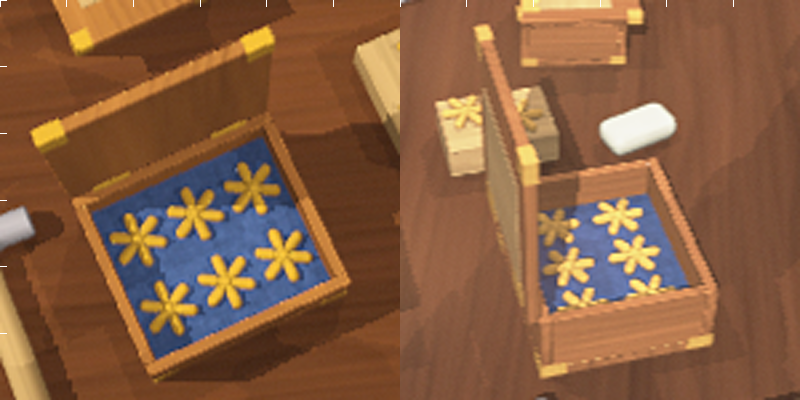

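```bash
cat > h.py <<'E'
import numpy as np,cv2
def ray(c,p,z):
    d=c["R"].T@np.linalg.inv(c["K"])@np.array([p[0],p[1],1.]); o=-c["R"].T@c["t"]
    return o+d*(z-o[2])/d[2]
E
python3 - <<'E'
from h import *
T=np.load("top0.npz");S=np.load("side0.npz")
f=8/3
P={k:ray(T,(190+u/f,145+v/f),z).round(4) for k,(u,v,z) in dict(FL=(152,370,.07),FR=(349,283,.07),HR=(268,118,.07),HL=(74,200,.07),LL=(38,150,.242),LR=(274,52,.242)).items()}
P2={k:ray(S,(225+(u-400)/f,120+v/f),z).round(4) for k,(u,v,z) in dict(FL=(714,293,.07),FR=(656,160,.07),HL=(542,322,.07),LL=(537,152,.242),LR=(490,30,.242)).items()}
print(P,P2)
for a,b in(("FL","FR"),("HL","HR"),("FL","HL"),("FR","HR"),("LL","LR")):
    d=P[b]-P[a];print(a,b,np.hypot(*d[:2]).round(4),np.degrees(np.arctan2(d[1],d[0])).round(1))
# bystanders
for n,p,z in(("hamhead",(182,236),.02),("handle end",(216,331),.015),("hamtop",(200,228),.02),("jar",(140,270),.06),("stone",(368,241),.02),("block",(350,172),.036),("blockleft",(324,165),.036),("case2 front",(220,164),.07),("case2 r",(271,140),.07)): print(n,ray(T,p,z).round(3))
E
```

```text
{'FL': array([0.496 , 0.1383, 0.07  ]), 'FR': array([ 0.544 , -0.0187,  0.07  ]), 'HR': array([0.6811, 0.027 , 0.07  ]), 'HL': array([0.6333, 0.1849, 0.07  ]), 'LL': array([0.6326, 0.1876, 0.242 ]), 'LR': array([0.6805, 0.0279, 0.242 ])} {'FL': array([0.4951, 0.1464, 0.07  ]), 'FR': array([ 0.5439, -0.0145,  0.07  ]), 'HL': array([0.6331, 0.188 , 0.07  ]), 'LL': array([0.6369, 0.179 , 0.242 ]), 'LR': array([0.6856, 0.0358, 0.242 ])}
FL FR 0.1642 -73.0
HL HR 0.165 -73.2
FL HL 0.145 18.7
FR HR 0.1445 18.4
LL LR 0.1667 -73.3
hamhead [0.618 0.27  0.02 ]
handle end [0.41  0.216 0.015]
hamtop [0.631 0.23  0.02 ]
jar [0.55  0.353 0.06 ]
stone [ 0.56  -0.128  0.02 ]
block [ 0.714 -0.11   0.036]
blockleft [ 0.736 -0.055  0.036]
case2 front [0.754 0.169 0.07 ]
case2 r [0.795 0.055 0.07 ]
```

Case centre is at about (0.589, 0.084) with yaw about 17.3°, which puts the hinge middle at about (0.660, 0.106, 0.07).

Plan: straddle the lid's free edge with half-open fingers, tool pointing down. Then swing the tool about the hinge, so the rear finger tips the lid, it drops a few centimetres onto the front finger, and that finger lowers it. First I'll rehearse the arc in free space at the present azimuth, to check the arm reaches the final horizontal pose.

>>> {"op": "carry_out", "data": {"steps": [[0,0.0475,0,0,0,0,0],[0,0.0475,0,0,0,0,0],[0,-0.033,0,0,0,0.175,0],[0,-0.033,0,0,0,0.175,0],[0,-0.033,0,0,0,0.175,0],[0,-0.033,0,0,0,0.175,0],[0,-0.033,0,0,0,0.175,0],[0,-0.033,0,0,0,0.175,0],[0,-0.033,0,0,0,0.175,0],[0,-0.033,0,0,0,0.175,0],[0,-0.033,0,0,0,0.175,0],[0,0,0,0,0,0,0]]}}

```text
clock: 1.6
tcp_pos: [0.2255, -0.5943, 0.2918]
orientation: [0.293, 0.697, -0.451, 0.474]
wrist_force: [0.1, 0.0, -0.7]
finger_gap: 0.0425
```

Run:
```python
from workcell import env
import cv2,numpy as np
s=env.get_state(); print({k:np.round(v,3).tolist() for k,v in s.items()})
p=s["tcp_pos"];print(np.hypot(p[0],p[1]))
from scipy.spatial.transform import Rotation as R
q=s["orientation"];print(R.from_quat(np.r_[q[1:],q[0]]).as_matrix().round(3))
```

```text
{'clock': 1.6, 'joint_pos': [-1.476, -0.097, -1.026, -0.517, 0.32, 1.454], 'qvel': [0.008, -0.034, -0.031, 0.113, -0.003, -0.007], 'tau': [-0.239, -23.97, 31.09, -10.239, 0.475, 0.073], 'tcp_pos': [0.225, -0.594, 0.292], 'orientation': [0.293, 0.697, -0.451, 0.474], 'wrist_force': [0.136, 0.018, -0.726], 'ft_torque': [0.786, 0.384, -0.006], 'finger_gap': 0.043}
0.6356808920914035
[[ 0.144 -0.907  0.395]
 [-0.351 -0.42  -0.837]
 [ 0.925 -0.018 -0.379]]
```

The arm hits joint 3's fold limit (-1.03), so a fully horizontal tool isn't reachable there. A pitched finger (about 45–60° below horizontal) can still carry the lid's lower edge corner on its inclined pad. I'll record a few poses to fit the arm's planar kinematics and see which pitch is reachable at the lip.

>>> {"op": "carry_out", "data": {"steps": [[0,0,0,0,0,-0.175,0],[0,0,0,0,0,-0.175,0],[0,0,0,0,0,-0.175,0],[0,0,0,0,0,0,0]]}}

```text
clock: 2.1
tcp_pos: [0.2271, -0.5997, 0.2917]
orientation: [0.194, 0.779, -0.502, 0.32]
wrist_force: [-0.3, -0.4, -0.5]
finger_gap: 0.0428
```

```bash
cat > st.py <<'E'
from workcell import env
import numpy as np,json
s=env.get_state()
L=json.load(open("p.json")) if __import__("os").path.exists("p.json") else [[[-1.306,.3135,.0455,1.304,0,1.431],[.226,-.5285,.2495],[0,.835,-.551,0]],[[-1.476,-.097,-1.026,-.517,.32,1.454],[.2255,-.5943,.2918],[.293,.697,-.451,.474]]]
L.append([np.asarray(s[k]).tolist() for k in("joint_pos","tcp_pos","orientation")]); json.dump(L,open("p.json","w"))
print([np.round(x,3).tolist() for x in L[-1]],s["clock"])
E
python3 st.py
```

```text
[[-1.428, -0.076, -0.59, 0.313, 0.214, 1.372], [0.227, -0.6, 0.292], [0.194, 0.779, -0.502, 0.32]] 2.1
```

>>> {"op": "carry_out", "data": {"steps": [[0,-0.04,0,0,0,0,0],[0,-0.05,0,0,0,0,0],[0,-0.05,0,0,0,0,0],[0,0,0,0,0,0,0]]}}

```text
clock: 2.6
tcp_pos: [0.185, -0.4976, 0.183]
orientation: [0.189, 0.78, -0.505, 0.316]
wrist_force: [-0.4, -0.3, -0.3]
finger_gap: 0.0429
```

```bash
python3 st.py
python3 - <<'E'
import json,numpy as np
from scipy.optimize import least_squares
from scipy.spatial.transform import Rotation as R
L=json.load(open("p.json"))
Y=lambda a:R.from_euler("y",a);Z=lambda a:R.from_euler("z",a)
# base yaw j1, pitch-down j2; upper up; forearm fwd; then yaw j5, roll j6
def fk(j,x):
    a,h,L1,L2,c2,d,e=x
    B=Z(j[0]);p=np.array([a,0,h])+Y(j[1]).apply([0,0,L1])
    p=p+Y(j[1]-j[2]).apply([L2,0,c2])
    W=Y(j[1]-j[2]+j[3]); p=p+W.apply([e,0,0])+ (W*Z(SG*j[4])).apply([d,0,0])
    return B.apply(p), (B*W*Z(SG*j[4])).apply([1,0,0])
for SG in(1,-1):
    def res(x):
        return np.concatenate([fk(j,x)[0]-p for j,p,q in L]+[1e-3*(np.array(x)-x0)])
    x0=np.array([0,.3,.35,.35,0,.2,.05])
    s=least_squares(res,x0); print(SG,s.x.round(4),np.abs(s.fun[:-7]).max())
    for j,p,q in L: print(fk(j,s.x)[1].round(3),R.from_quat(q[1:]+q[:1]).as_matrix()[:,2].round(3))
E
```

```text
[[-1.51, -0.177, -0.961, 0.072, 0.268, 1.311], [0.185, -0.498, 0.183], [0.189, 0.78, -0.505, 0.316]] 2.6
1 [-0.017   0.2016  0.5372  0.4146  0.0798  0.5765 -0.1443] 0.07706823351307387
[-0.     0.001 -1.   ] [ 0. -0. -1.]
[ 0.395 -0.836 -0.38 ] [ 0.397 -0.836 -0.379]
[ 0.304 -0.625 -0.719] [ 0.304 -0.625 -0.719]
[ 0.303 -0.615 -0.728] [ 0.303 -0.615 -0.728]
-1 [ 0.0504  0.3191  0.471   0.3924 -0.0151 -0.576   0.9698] 0.07692010680244127
[-0.     0.001 -1.   ] [ 0. -0. -1.]
[-0.231 -0.896 -0.38 ] [ 0.397 -0.836 -0.379]
[-0.116 -0.685 -0.719] [ 0.304 -0.625 -0.719]
[-0.226 -0.647 -0.728] [ 0.303 -0.615 -0.728]
```

```bash
cat > kin.py <<'E'
import json,numpy as np
from scipy.optimize import least_squares
from scipy.spatial.transform import Rotation as R
L=json.load(open("p.json"))
Y=lambda a:R.from_euler("y",a);Z=lambda a:R.from_euler("z",a)
def fk(j,x):
    a,h,L1,L2,c2,d,e,b=x
    B=Z(j[0]);p=np.array([a,b,h])+Y(j[1]).apply([0,0,L1])+Y(j[1]-j[2]).apply([L2,0,c2])
    W=Y(j[1]-j[2]+j[3]); p=p+W.apply([0,0,e])+(W*Z(j[4])).apply([d,0,0])
    return B.apply(p),(B*W*Z(j[4])).apply([1,0,0])
x0=np.array([0,.3,.35,.35,0,.25,.0,.08])
fit=least_squares(lambda x:np.concatenate([fk(j,x)[0]-p for j,p,q in L]+[1e-3*(np.array(x)-x0)]),x0)
X=fit.x
lo=np.array([-2.76,-.86,-1.03,-2.2,-1.47]);hi=np.array([2.76,1.69,1.26,2.34,1.5])
def ik(p,zd):
    best=None
    for g in([0,.2,-.5,.5,.1],[0,-.2,-.9,0,.2],[0,.5,.3,1,.1]):
        s=least_squares(lambda j:np.r_[fk(j,X)[0]-p,.3*(fk(j,X)[1]-zd)],g,bounds=(lo,hi))
        if best is None or s.cost<best.cost:best=s
    f=fk(best.x,X);return best.x,np.linalg.norm(f[0]-p),np.degrees(np.arccos(np.clip(f[1]@zd,-1,1)))
E
python3 - <<'E'
from kin import *
print(X.round(4),np.abs(fit.fun[:-8]).max())
psi=np.radians(17.3);ux=np.array([np.cos(psi),np.sin(psi),0]);uz=np.array([0,0,1]);H=np.array([.660,.106,.07])
for b in(40,45,50,55,60,65,70):
    B=np.radians(b);z=np.cos(B)*ux-np.sin(B)*uz;x=np.sin(B)*ux+np.cos(B)*uz
    for g in(.0425,.06):
      E=H-.172*ux; p=E+x*g/2-z*.007
      r=ik(p,z);print(b,g,p.round(3),r[0].round(2),r[1].round(4),r[2].round(1))
E
```

```text
[ 0.0777  0.222   0.4623  0.3546  0.0543  0.3699 -0.0046  0.0624] 0.016233947128532017
40 0.0425 [0.504 0.057 0.091] [-0.32  0.04 -1.03 -0.08  0.44] 0.0421 10.0
40 0.06 [0.509 0.059 0.097] [-0.31  0.03 -1.03 -0.09  0.44] 0.0389 9.2
45 0.0425 [0.505 0.058 0.09 ] [-0.28  0.03 -1.03 -0.06  0.38] 0.0297 7.0
45 0.06 [0.511 0.06  0.096] [-0.27  0.03 -1.03 -0.07  0.38] 0.0265 6.2
50 0.0425 [0.507 0.058 0.089] [-0.24  0.03 -1.03 -0.04  0.33] 0.0172 4.1
50 0.06 [0.513 0.06  0.095] [-0.24  0.03 -1.03 -0.05  0.33] 0.0139 3.3
55 0.0425 [0.509 0.059 0.088] [-0.21  0.04 -1.03 -0.02  0.28] 0.0047 1.1
55 0.06 [0.515 0.061 0.093] [-0.21  0.04 -1.03 -0.04  0.28] 0.0013 0.3
60 0.0425 [0.51  0.059 0.087] [-0.18  0.05 -0.97  0.07  0.23] 0.0 0.0
60 0.06 [0.517 0.062 0.091] [-0.16  0.05 -0.95  0.09  0.23] 0.0 0.0
65 0.0425 [0.511 0.06  0.085] [-0.14  0.08 -0.88  0.21  0.18] 0.0 0.0
65 0.06 [0.519 0.062 0.089] [-0.13  0.09 -0.86  0.22  0.18] 0.0 0.0
70 0.0425 [0.513 0.06  0.084] [-0.1   0.12 -0.8   0.33  0.13] 0.0 0.0
70 0.06 [0.52  0.063 0.087] [-0.09  0.13 -0.77  0.34  0.13] 0.0 0.0
```

```bash
cat kin.py | sed -e 's/a,h,L1,L2,c2,d,e,b=x/a,h,L1,L2,c2,d,e,b,f,g=x/' -e 's/\[d,0,0\]/[d,f,g]/' -e 's/\[0,0,e\]/[0,0,0]/' -e 's/\[0,0,L1\]/[e,0,L1]/' -e 's/,.08\])/,.04,0,0])/' > kin2.py
python3 - <<'E'
import kin2 as k, numpy as np
print(k.X.round(4)); print((k.fit.fun[:12].reshape(-1,3)*1e3).round(1))
for j,p,q in k.L:
    d=k.R.from_quat(q[1:]+q[:1]).as_matrix()[:,2]
    v=k.Z(-j[0]).apply(np.array(p)); print(np.round(j[:5],3),v.round(4),k.Z(-j[0]).apply(d).round(3))
E
```

```text
[-0.6832  0.4669  0.3418  0.5155 -0.126   0.1091  0.5663  1.473  -1.3972
  0.1458]
[[-3.6 -2.1  0.6]
 [12.6  3.1 -2.1]
 [-9.2  1.7 -2.3]
 [ 0.3 -3.8  3.8]]
[-1.306  0.314  0.046  1.304  0.   ] [0.5692 0.0798 0.2495] [ 0.  0. -1.]
[-1.476 -0.097 -1.026 -0.517  0.32 ] [0.613  0.1682 0.2918] [ 0.87   0.316 -0.379]
[-1.428 -0.076 -0.59   0.313  0.214] [0.6258 0.1397 0.2917] [ 0.662  0.212 -0.719]
[-1.51  -0.177 -0.961  0.072  0.268] [0.5079 0.1544 0.183 ] [ 0.632  0.265 -0.728]
```

>>> {"op": "carry_out", "data": {"steps": [[0,0,0,0,0,-0.117,0],[0,0,0,0,0,-0.117,0],[0,-0.03,0,0.036,0,0,0],[0,-0.03,0,0.036,0,0,0],[0,0,0,0,0,0,0]]}}

```text
clock: 3.22
tcp_pos: [0.181, -0.4875, 0.0951]
orientation: [0.131, 0.812, -0.523, 0.225]
wrist_force: [0.2, 1.1, 0.2]
finger_gap: 0.0425
```

```bash
python3 st.py
python3 - <<'E'
import json,numpy as np
from scipy.spatial.transform import Rotation as R
L=json.load(open("p.json"));A=[];y=[]
b,d=np.polyfit(*zip(*[(R.from_euler("z",-j[0]).apply(R.from_quat(q[1:]+q[:1]).as_matrix()[:,2])[1],R.from_euler("z",-j[0]).apply(p)[1]) for j,p,q in L]),1)[::-1];print(b,d)
for j,p,q in L:
    m=R.from_euler("z",-j[0]);w=m.apply(p)-d*m.apply(R.from_quat(q[1:]+q[:1]).as_matrix()[:,2])
    print(np.round(j[1:4],3),w.round(4))
    f=j[1]-j[2];c,s,C,S=np.cos(j[1]),np.sin(j[1]),np.cos(f),np.sin(f)
    A+=[[1,0,c,s,C,S],[0,1,-s,c,-S,C]];y+=[w[0],w[2]]
x,r,k,_=np.linalg.lstsq(np.array(A),y,rcond=None);print(x.round(3),k,((A@x-y)*1e3).round(1))
E
```

```text
[[-1.47, 0.019, -0.892, 0.163, 0.183, 1.292], [0.181, -0.488, 0.095], [0.131, 0.812, -0.523, 0.225]] 3.225
0.0799439254053589 0.28075201920400544
[0.314 0.046 1.304] [0.5692 0.0798 0.5303]
[-0.097 -1.026 -0.517] [0.3687 0.0796 0.3981]
[-0.076 -0.59   0.313] [0.4401 0.0801 0.4936]
[-0.177 -0.961  0.072] [0.3304 0.0801 0.3874]
[ 0.019 -0.892  0.163] [0.3718 0.0801 0.3379]
[0.026 0.303 0.088 0.313 0.363 0.052] 6 [  1.2  -2.6 -26.2 -34.3  -8.1  -4.7  21.2  20.1  11.9  21.5]
```

Pitch 60° at the lip pose is reachable with margin. Next a small row planner, then over the lid.

```bash
cat > plan.py <<'E'
import numpy as np
from scipy.spatial.transform import Rotation as R, Slerp
psi=np.radians(17.3);ux=np.array([np.cos(psi),np.sin(psi),0]);uz=np.array([0,0,1.]);H=np.array([.660,.106,.07])
def rot(b,ps=psi):
    u=np.array([np.cos(ps),np.sin(ps),0]);z=np.cos(b)*u-np.sin(b)*uz;x=np.sin(b)*u+np.cos(b)*uz
    return R.from_matrix(np.c_[x,np.cross(z,x),z])
def cur():
    from workcell import env
    s=env.get_state();q=s["orientation"];return np.array(s["tcp_pos"]),R.from_quat(np.r_[q[1:],q[0]])
def rows(start,wps):   # wps: (grip,pos,Rot,n)
    p,r=start;out=[]
    for g,P,Q,n in wps:
        S=Slerp([0,1],R.concatenate([r,Q]))
        a,ra=p,r
        for i in range(1,n+1):
            b=p+(P-p)*i/n;rb=S(i/n)
            out.append([g]+np.r_[ra.inv().apply(b-a),(ra.inv()*rb).as_rotvec()].round(4).tolist());a,ra=b,rb
        p,r=P,Q
    return out
E
python3 - <<'E'
from plan import *
s=cur();print(s[0],s[1].as_matrix()[:,2].round(3))
a=np.arctan2(-.92,.394)
for r in rows(s,[(0,np.array([.21,-.44,.33]),rot(np.pi/2,a),5),(0,H+.006*ux+[0,0,.25],rot(np.pi/2),15)]): print(r,",")
E
```

```text
[ 0.1809692  -0.48750937  0.0951294 ] [ 0.228 -0.447 -0.865]
[0, 0.0181, -0.0103, -0.0436, -0.0058, -0.105, 0.0042] ,
[0, 0.0134, -0.0101, -0.0453, -0.0058, -0.105, 0.0042] ,
[0, 0.0085, -0.0099, -0.0465, -0.0058, -0.105, 0.0042] ,
[0, 0.0036, -0.0096, -0.0472, -0.0058, -0.105, 0.0042] ,
[0, -0.0015, -0.0094, -0.0473, -0.0058, -0.105, 0.0042] ,
[0, -0.0216, -0.0423, 0.0007, 0.0, 0.0, -0.0979] ,
[0, -0.0174, -0.0442, 0.0007, 0.0, -0.0, -0.0979] ,
[0, -0.013, -0.0457, 0.0007, 0.0, 0.0, -0.0979] ,
[0, -0.0084, -0.0467, 0.0007, 0.0, -0.0, -0.0979] ,
[0, -0.0038, -0.0473, 0.0007, 0.0, -0.0, -0.0979] ,
[0, 0.0008, -0.0475, 0.0007, 0.0, 0.0, -0.0979] ,
[0, 0.0055, -0.0472, 0.0007, 0.0, 0.0, -0.0979] ,
[0, 0.01, -0.0464, 0.0007, 0.0, -0.0, -0.0979] ,
[0, 0.0145, -0.0452, 0.0007, 0.0, 0.0, -0.0979] ,
[0, 0.0189, -0.0436, 0.0007, 0.0, -0.0, -0.0979] ,
[0, 0.023, -0.0415, 0.0007, 0.0, 0.0, -0.0979] ,
[0, 0.027, -0.0391, 0.0007, 0.0, 0.0, -0.0979] ,
[0, 0.0307, -0.0363, 0.0007, 0.0, 0.0, -0.0979] ,
[0, 0.0341, -0.0331, 0.0007, 0.0, -0.0, -0.0979] ,
[0, 0.0372, -0.0296, 0.0007, 0.0, -0.0, -0.0979] ,
```

>>> {"op": "carry_out", "data": {"steps": [[0,0.018,-0.01,-0.044,-0.006,-0.105,0.004],[0,0.013,-0.01,-0.045,-0.006,-0.105,0.004],[0,0.009,-0.01,-0.046,-0.006,-0.105,0.004],[0,0.004,-0.01,-0.047,-0.006,-0.105,0.004],[0,-0.001,-0.009,-0.047,-0.006,-0.105,0.004],[0,-0.022,-0.042,0,0,0,-0.098],[0,-0.017,-0.044,0,0,0,-0.098],[0,-0.013,-0.046,0,0,0,-0.098],[0,-0.008,-0.047,0,0,0,-0.098],[0,-0.004,-0.047,0,0,0,-0.098],[0,0.001,-0.0475,0,0,0,-0.098],[0,0.0055,-0.047,0,0,0,-0.098],[0,0.01,-0.046,0,0,0,-0.098],[0,0.0145,-0.045,0,0,0,-0.098],[0,0.019,-0.0435,0,0,0,-0.098],[0,0.023,-0.0415,0,0,0,-0.098],[0,0.027,-0.039,0,0,0,-0.098],[0,0.031,-0.036,0,0,0,-0.098],[0,0.034,-0.033,0,0,0,-0.098]]}}

```text
clock: 5.6
tcp_pos: [0.6358, 0.0683, 0.3249]
orientation: [0.008, 0.994, 0.105, 0.004]
wrist_force: [0.4, -0.3, 0.3]
finger_gap: 0.0427
```

Run:
```python
from plan import *
from workcell import env
import cv2
c=env.read_camera("side");cv2.imwrite("pics/s1.png",cv2.resize(c["color"][60:260,200:400,::-1],(600,600),interpolation=cv2.INTER_CUBIC))
s=cur();print(s[0].round(4),s[1].as_matrix().round(3),env.get_state()["clock"])
for r in rows(s,[(0,H+.006*ux+[0,0,.25],rot(np.pi/2),2)]): print(r,",")
```

```text
[0.6383 0.0725 0.323 ] [[ 0.977  0.215  0.011]
 [ 0.215 -0.977 -0.012]
 [ 0.008  0.014 -1.   ]] 5.65
[0, 0.0172, -0.0143, 0.0014, 0.0074, -0.0036, -0.0427] ,
[0, 0.0178, -0.0135, 0.0015, 0.0074, -0.0036, -0.0427] ,
```

View pics/s1.png

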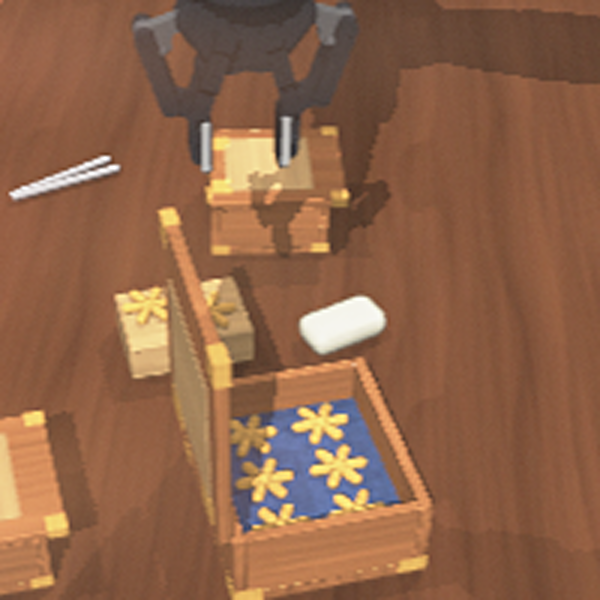

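The fingers straddle the right spot but are still about 4 cm short; rear pad at crop (205,150), front pad (287,145), and the lid's top edge runs (170,215)–(220,365). Finishing the approach.

>>> {"op": "carry_out", "data": {"steps": [[0,0.017,-0.014,0.0015,0.007,-0.004,-0.043],[0,0.018,-0.0135,0.0015,0.007,-0.004,-0.043],[0,0,0,0,0,0,0]]}}

```text
clock: 6.02
tcp_pos: [0.6628, 0.1025, 0.3198]
orientation: [0.002, 0.989, 0.146, -0.002]
wrist_force: [0.2, 0.0, 0.1]
finger_gap: 0.0425
```

Run:
```python
from plan import *
from workcell import env
import cv2
o=[]
for n,(y,x) in(("side",(80,210)),("top",(130,180))):
    c=env.read_camera(n);o.append(cv2.resize(c["color"][y:y+133,x:x+133,::-1],(400,400),interpolation=cv2.INTER_CUBIC))
    q=lambda P:(lambda v:(v[:2]/v[2]))(c["K"]@(c["R"]@P+c["t"]))
    s=cur()
    for sx,col in((1,(0,255,0)),(-1,(255,0,255))):
        P=s[0]+s[1].apply([sx*.02125,0,.019]); u=(q(P)-[x,y])*400/133; cv2.circle(o[-1],tuple(int(v) for v in u),3,col,-1)
        P2=P.copy();P2[2]=.242;u=(q(P2)-[x,y])*400/133; cv2.circle(o[-1],tuple(int(v) for v in u),4,col,1)
cv2.imwrite("pics/s2.png",np.hstack(o))
s=cur();print(s[0].round(4),s[1].as_matrix().round(3),env.get_state()["clock"], (H+.006*ux).round(4))
```

```text
[0.6619 0.1013 0.32  ] [[ 0.958  0.288 -0.005]
 [ 0.288 -0.958 -0.004]
 [-0.006  0.003 -1.   ]] 6.125 [0.6657 0.1078 0.07  ]
```

View pics/s2.png

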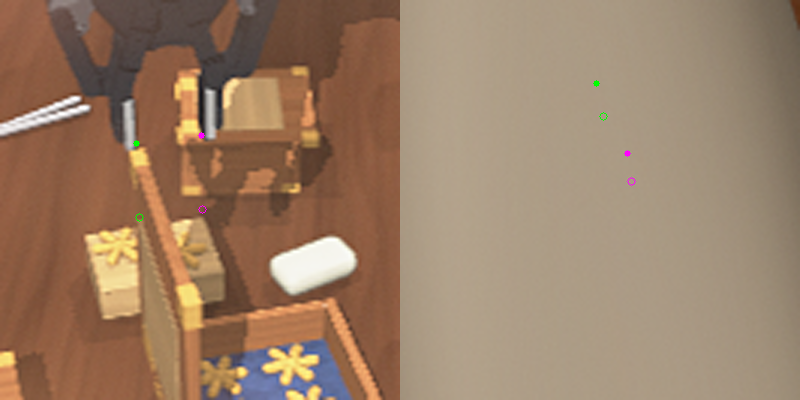

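At z = 0.242 the fingertips project to side-crop x = 139 and 201, with the lid's edge band at 152–171. So the lid lies between the fingers, and centring it needs +6 mm along tool x, which agrees with the ray estimate. Descending to straddle.

>>> {"op": "carry_out", "data": {"steps": [[0,0.006,-0.005,0.012,0,0,0],[0,0,0,0.03,0,0,0],[0,0,0,0.035,0,0,0],[0,0,0,0,0,0,0],[0,0,0,0,0,0,0]]}}

```text
clock: 6.75
tcp_pos: [0.6655, 0.1075, 0.2427]
orientation: [0.001, 0.989, 0.146, -0.003]
wrist_force: [0.4, 0.3, 0.2]
finger_gap: 0.0428
```

Run:
```python
from plan import *
from workcell import env
import cv2
x,y=210,80
c=env.read_camera("side");o=cv2.resize(c["color"][y:y+150,x:x+150,::-1],(600,600),interpolation=cv2.INTER_CUBIC);cv2.imwrite("pics/s3.png",o)
s=cur();st=env.get_state();print(s[0].round(4),s[1].as_matrix().round(3),st["clock"],st["wrist_force"])
# tip/catch/lower plan
g=.0425;e=.016
def tcp(th,b,g=g,e=e):
    E=H+.172*(-np.cos(th)*ux+np.sin(th)*uz);Q=rot(b);return E+Q.apply([g/2,0,-(.019-e)]),Q
w=[(0,)+tcp(t,b)+(1,) for t,b in zip(np.arange(1.44,.95,-.07),np.linspace(1.52,1.2,8))]
for r in rows(s,w): print(r,",")
```

```text
[0.666  0.1076 0.2434] [[ 0.958  0.288 -0.005]
 [ 0.288 -0.958 -0.004]
 [-0.006  0.002 -1.   ]] 6.8 [-0.12514345 -0.64410168  0.67910938]
[0, -0.0075, -0.0002, -0.0011, 0.0025, 0.0565, -0.0096] ,
[0, -0.0121, 0.0, 0.0004, -0.0, 0.0457, 0.0] ,
[0, -0.0121, -0.0, 0.0007, -0.0, 0.0457, 0.0] ,
[0, -0.012, 0.0, 0.001, 0.0, 0.0457, 0.0] ,
[0, -0.012, 0.0, 0.0013, 0.0, 0.0457, -0.0] ,
[0, -0.0119, -0.0, 0.0016, -0.0, 0.0457, -0.0] ,
[0, -0.0119, 0.0, 0.0019, 0.0, 0.0457, -0.0] ,
```

View pics/s3.png

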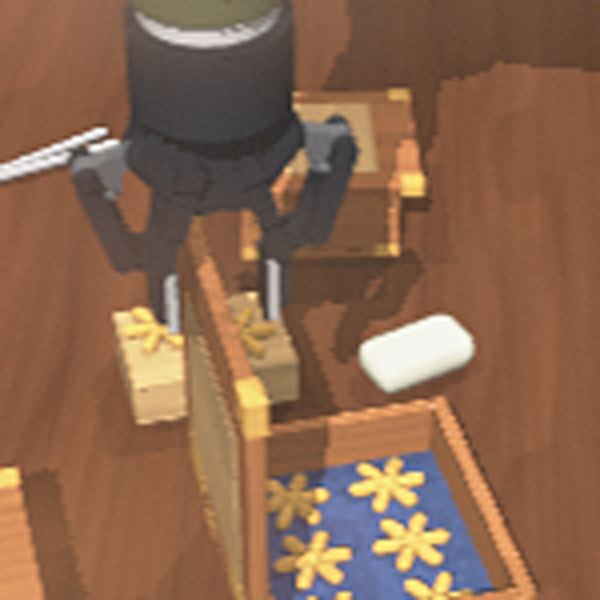

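The fingers straddle the lid (rear pad at (172,300), front pad at (272,290)) without touching it. Now tip and catch.

>>> {"op": "carry_out", "data": {"steps": [[0,-0.0075,0,-0.001,0.0025,0.056,-0.01],[0,-0.012,0,0.0005,0,0.046,0],[0,-0.012,0,0.0005,0,0.046,0],[0,-0.012,0,0.001,0,0.046,0],[0,-0.012,0,0.0015,0,0.046,0],[0,-0.012,0,0.0015,0,0.046,0],[0,-0.012,0,0.002,0,0.046,0],[0,0,0,0,0,0,0],[0,0,0,0,0,0,0]]}}

```text
clock: 7.92
tcp_pos: [0.5931, 0.0847, 0.226]
orientation: [-0.024, 0.975, 0.149, 0.16]
wrist_force: [0.6, -0.2, 0.6]
finger_gap: 0.0427
```

Run:
```python
from plan import *
from workcell import env
import cv2
x,y=210,80
c=env.read_camera("side");o=cv2.resize(c["color"][y:y+150,x:x+150,::-1],(600,600),interpolation=cv2.INTER_CUBIC);cv2.imwrite("pics/s4.png",o)
s=cur();st=env.get_state();z=s[1].as_matrix()[:,2];print(s[0].round(4),z.round(3),np.arcsin(-z[2]),st["clock"],st["wrist_force"])
```

```text
[0.5932 0.0848 0.2256] [ 0.305  0.095 -0.948] 1.2454765006065025 7.975 [-0.57576316 -0.45131307  0.24456835]
```

View pics/s4.png

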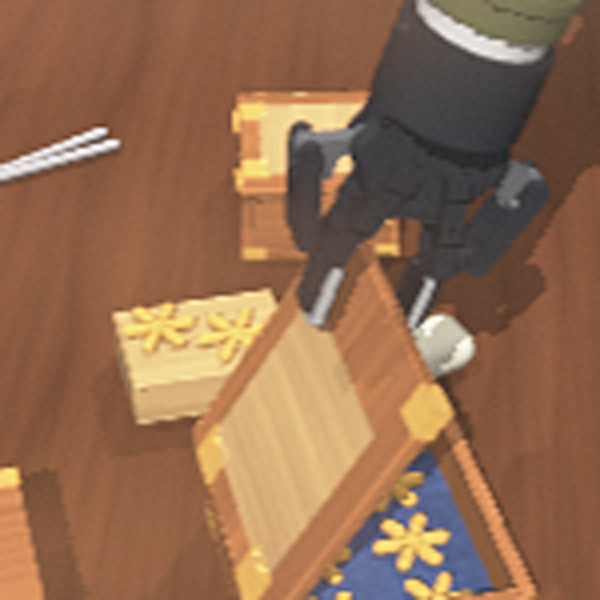

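Lid is tipped and rests at about 1 rad on the front finger. Now plan the lowering, opening the jaws gradually so the upper finger clears the lid.

```bash
cat >> plan.py <<'E'
def tcp(th,b,g,e=.016):
    E=H+.172*(-np.cos(th)*ux+np.sin(th)*uz);Q=rot(b);return E+Q.apply([g/2,0,-(.019-e)]),Q
E
python3 - <<'E'
from plan import *
s=cur();p0,q0=tcp(1.02,1.245,.0425);print((s[0]-p0).round(4))
th=np.r_[np.arange(.96,.29,-.05)];n=len(th);b=np.maximum(1.05,1.245-.025*np.arange(1,n+1))
c=np.clip((np.arange(n)-3)*.08,0,.8)
w=[(round(c[i],2),)+tcp(th[i],b[i],.0425*(1+c[i]))+(1,) for i in range(n)]
for r in rows(s,w): print(r,",")
E
```

```text
[ 0.0008 -0.0002 -0.0006]
[np.float64(0.0), -0.0106, -0.0004, 0.0013, -0.0001, 0.0255, 0.0008] ,
[np.float64(0.0), -0.0083, 0.0, 0.0019, 0.0, 0.025, -0.0] ,
[np.float64(0.0), -0.0083, -0.0, 0.0021, -0.0, 0.025, -0.0] ,
[np.float64(0.0), -0.0082, 0.0, 0.0023, 0.0, 0.025, 0.0] ,
[np.float64(0.08), -0.0064, -0.0, 0.0025, 0.0, 0.025, -0.0] ,
[np.float64(0.16), -0.0064, 0.0, 0.0026, 0.0, 0.025, 0.0] ,
[np.float64(0.24), -0.0063, 0.0, 0.0028, -0.0, 0.025, -0.0] ,
[np.float64(0.32), -0.0062, 0.0, 0.0031, 0.0, 0.02, 0.0] ,
[np.float64(0.4), -0.006, -0.0, 0.0039, 0.0, 0.0, 0.0] ,
[np.float64(0.48), -0.0058, -0.0, 0.0042, 0.0, 0.0, 0.0] ,
[np.float64(0.56), -0.0056, -0.0, 0.0046, 0.0, 0.0, 0.0] ,
[np.float64(0.64), -0.0053, 0.0, 0.005, 0.0, 0.0, 0.0] ,
[np.float64(0.72), -0.0051, -0.0, 0.0053, 0.0, 0.0, 0.0] ,
[np.float64(0.8), -0.0048, -0.0, 0.0056, 0.0, 0.0, 0.0] ,
```

>>> {"op": "carry_out", "data": {"steps": [[0,-0.0105,0,0.0015,0,0.025,0.001],[0,-0.0083,0,0.002,0,0.025,0],[0,-0.0083,0,0.002,0,0.025,0],[0,-0.0082,0,0.0023,0,0.025,0],[0.08,-0.0064,0,0.0025,0,0.025,0],[0.16,-0.0064,0,0.0026,0,0.025,0],[0.24,-0.0063,0,0.0028,0,0.025,0],[0.32,-0.0062,0,0.003,0,0.02,0]]}}

```text
clock: 8.98
tcp_pos: [0.5467, 0.0705, 0.1837]
orientation: [-0.039, 0.956, 0.145, 0.254]
wrist_force: [-0.6, -0.3, 0.4]
finger_gap: 0.0565
```

Run:
```python
from plan import *
from workcell import env
import cv2
x,y=210,100
c=env.read_camera("side");o=cv2.resize(c["color"][y:y+150,x:x+200,::-1],(800,600),interpolation=cv2.INTER_CUBIC);cv2.imwrite("pics/s5.png",o)
s=cur();st=env.get_state();z=s[1].as_matrix()[:,2];print(s[0].round(4),np.arcsin(-z[2]),st["clock"],st["wrist_force"],st["finger_gap"],st["joint_pos"].round(2) if hasattr(st["joint_pos"],"round") else st["joint_pos"])
```

```text
[0.5452 0.0705 0.1823] 1.0536268031317628 9.025 [-1.67101906 -0.09745781 -1.9686095 ] 0.05636079347084182 [-0.12 -0.04 -0.68  0.45  0.21  1.2 ]
```

View pics/s5.png

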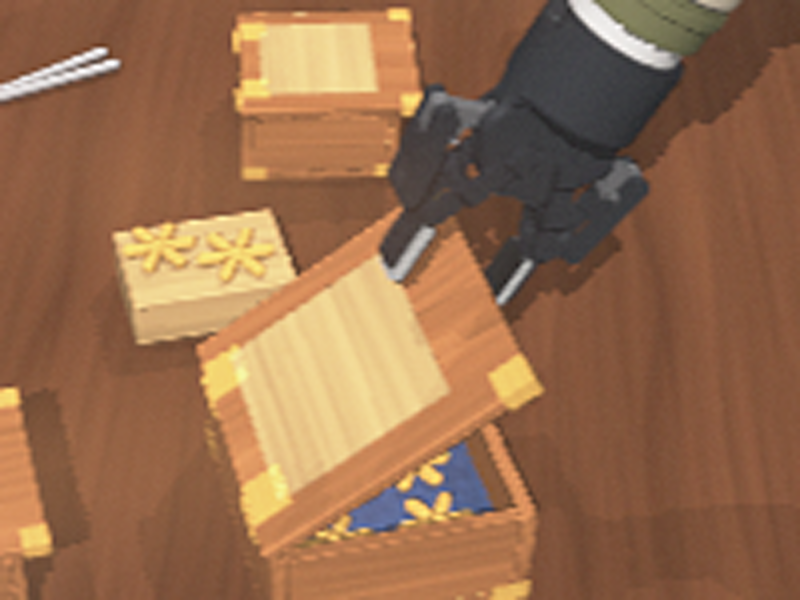

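The lid is held at about 0.6 rad, lip on the lower pad, with about 2.5 N on the wrist. Continuing down.

Run:
```python
from plan import *
s=cur();p0,q0=tcp(.6,1.05,.0561);print((s[0]-p0).round(4))
th=np.r_[.56:-.035:-.04];n=len(th)
c=np.clip(.32+.06*np.arange(1,n+1),0,.92)
w=[(float(round(c[i],2)),)+tcp(th[i],1.05,.0425*(1+c[i]))+(1,) for i in range(n)]
print(n)
for t,r in zip(th,rows(s,w)): print(t.round(2),r,",")
```

```text
[-0.001  -0.0001 -0.0014]
15
0.56 [0.38, -0.0033, 0.0002, 0.0024, -0.0012, 0.0036, -0.001] ,
0.52 [0.44, -0.0047, -0.0, 0.0034, 0.0, 0.0, 0.0] ,
0.48 [0.5, -0.0046, 0.0, 0.0036, 0.0, 0.0, 0.0] ,
0.44 [0.56, -0.0044, -0.0, 0.0038, 0.0, 0.0, 0.0] ,
0.4 [0.62, -0.0043, 0.0, 0.0041, 0.0, 0.0, 0.0] ,
0.36 [0.68, -0.0041, 0.0, 0.0043, 0.0, 0.0, 0.0] ,
0.32 [0.74, -0.0039, -0.0, 0.0045, 0.0, 0.0, 0.0] ,
0.28 [0.8, -0.0038, 0.0, 0.0047, 0.0, 0.0, 0.0] ,
0.24 [0.86, -0.0036, -0.0, 0.0049, 0.0, 0.0, 0.0] ,
0.2 [0.92, -0.0034, -0.0, 0.0051, 0.0, 0.0, 0.0] ,
0.16 [0.92, -0.0044, 0.0, 0.0053, 0.0, 0.0, 0.0] ,
0.12 [0.92, -0.0042, -0.0, 0.0054, 0.0, 0.0, 0.0] ,
0.08 [0.92, -0.004, 0.0, 0.0056, 0.0, 0.0, 0.0] ,
0.04 [0.92, -0.0038, 0.0, 0.0058, 0.0, 0.0, 0.0] ,
-0.0 [0.92, -0.0035, -0.0, 0.0059, 0.0, 0.0, 0.0] ,
```

>>> {"op": "carry_out", "data": {"steps": [[0.32,0,0,0,0,0,0],[0.38,-0.0033,0,0.0024,0,0.003,0],[0.44,-0.0047,0,0.0034,0,0,0],[0.5,-0.0046,0,0.0036,0,0,0],[0.56,-0.0044,0,0.0038,0,0,0],[0.62,-0.0043,0,0.0041,0,0,0],[0.68,-0.0041,0,0.0043,0,0,0],[0.74,-0.0039,0,0.0045,0,0,0],[0.8,-0.0038,0,0.0047,0,0,0],[0.86,-0.0036,0,0.0049,0,0,0],[0.92,-0.0034,0,0.0051,0,0,0],[0.92,-0.0044,0,0.0053,0,0,0],[0.92,0,0,0,0,0,0]]}}

```text
clock: 10.65
tcp_pos: [0.5302, 0.066, 0.1203]
orientation: [-0.039, 0.955, 0.145, 0.254]
wrist_force: [-5.1, -0.7, -0.9]
finger_gap: 0.0819
```

Run:
```python
from plan import *
from workcell import env
import cv2
x,y=210,120
c=env.read_camera("side");o=cv2.resize(c["color"][y:y+150,x:x+200,::-1],(800,600),interpolation=cv2.INTER_CUBIC);cv2.imwrite("pics/s6.png",o)
s=cur();st=env.get_state();z=s[1].as_matrix()[:,2];print(s[0].round(4),np.arcsin(-z[2]),st["clock"],st["wrist_force"],st["finger_gap"],np.round(st["joint_pos"],2))
print((s[0]-tcp(.16,1.05,.0816)[0]).round(4))
th=np.r_[.12:-.05:-.03]
for t,r in zip(th,rows(s,[(.92,)+tcp(t,1.05,.0816)+(1,) for t in th])): print(t.round(2),r,",")
```

```text
[0.5302 0.066  0.1205] 1.0508118597890348 10.7 [-4.53789934 -1.36799252 -0.62183058] 0.08189298619154477 [-0.14  0.01 -0.81  0.27  0.22  1.18]
[0.     0.0004 0.0002]
0.12 [0.92, -0.0044, 0.0004, 0.0055, -0.0013, 0.0008, -0.001] ,
0.09 [0.92, -0.003, -0.0, 0.0042, 0.0, 0.0, 0.0] ,
0.06 [0.92, -0.0029, 0.0, 0.0043, 0.0, 0.0, 0.0] ,
0.03 [0.92, -0.0028, -0.0, 0.0044, 0.0, 0.0, 0.0] ,
0.0 [0.92, -0.0026, -0.0, 0.0044, 0.0, 0.0, 0.0] ,
-0.03 [0.92, -0.0025, 0.0, 0.0045, 0.0, 0.0, 0.0] ,
```

View pics/s6.png

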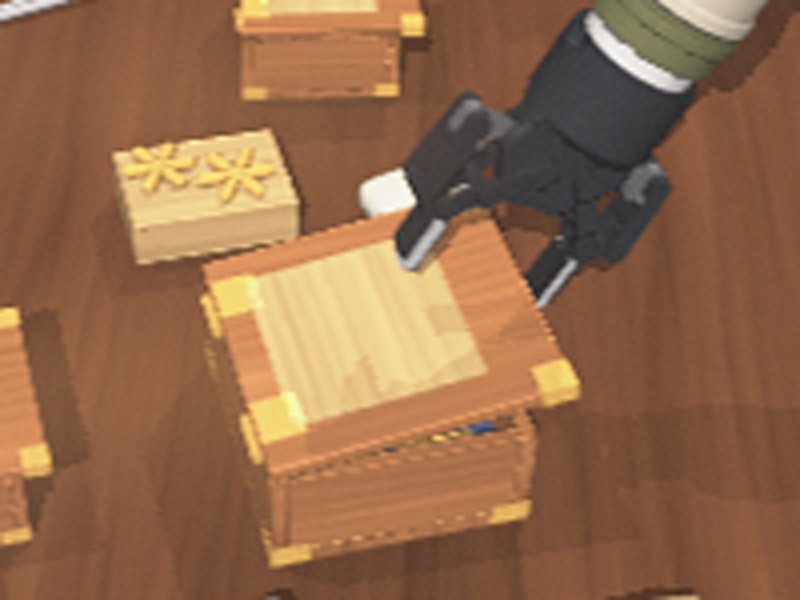

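Lid at about 0.16 rad with a light load of about 5 N; the upper finger is clear above. Final lowering.

>>> {"op": "carry_out", "data": {"steps": [[0.92,-0.0022,0,0.0028,0,0,0],[0.92,-0.0022,0,0.0027,0,0,0],[0.92,-0.0022,0,0.003,0,0,0],[0.92,-0.0022,0,0.0032,0,0,0],[0.92,-0.0022,0,0.0032,0,0,0],[0.92,-0.0021,0,0.0033,0,0,0],[0.92,-0.002,0,0.0033,0,0,0],[0.92,-0.002,0,0.0033,0,0,0],[0.92,0,0,0,0,0,0]]}}

```text
clock: 11.82
tcp_pos: [0.53, 0.0652, 0.0921]
orientation: [-0.039, 0.955, 0.145, 0.256]
wrist_force: [-0.4, 0.1, -0.3]
finger_gap: 0.0821
```

Run:
```python
from plan import *
from workcell import env
import cv2
x,y=210,120
c=env.read_camera("side");o=cv2.resize(c["color"][y:y+150,x:x+200,::-1],(800,600),interpolation=cv2.INTER_CUBIC);cv2.imwrite("pics/s7.png",o)
s=cur();st=env.get_state();print(s[0].round(4),st["clock"],st["wrist_force"],st["finger_gap"],np.round(st["joint_pos"],2),(s[0]-tcp(0,1.05,.0816)[0]).round(4))
```

```text
[0.5299 0.0652 0.0921] 11.875 [-0.21036607  0.19674116 -1.11847485] 0.08226343257314091 [-0.14  0.06 -0.86  0.18  0.22  1.18] [ 0.0017  0.0002 -0.0008]
```

View pics/s7.png

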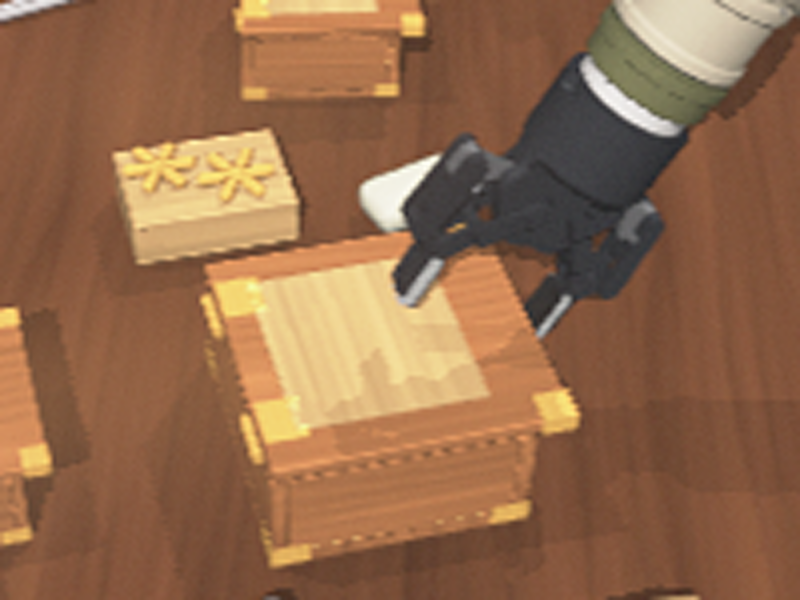

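The lid looks flush (no blue gap) and the wrist force is near zero. Easing the pad off, then withdrawing along the tool axis.

>>> {"op": "carry_out", "data": {"steps": [[0.92,-0.003,0,0,0,0,0],[0.92,-0.002,0,-0.004,0,0,0],[0.92,-0.001,0,-0.008,0,0,0],[0.92,0,0,-0.015,0,0,0],[0.92,0,0,-0.03,0,0,0],[0.92,0,0,-0.045,0,0,0],[0.92,0,0,-0.045,0,0,0],[0.92,0,0,-0.03,0,0,0],[0.92,0,0,0,0,0,0],[0.92,0,0,0,0,0,0]]}}

```text
clock: 13.12
tcp_pos: [0.4393, 0.0374, 0.2414]
orientation: [-0.039, 0.955, 0.145, 0.255]
wrist_force: [0.6, 0.2, 0.0]
finger_gap: 0.0817
```

Run:
```python
from plan import *
from workcell import env
import cv2
c=env.read_camera("side");a=c["color"][:,:,::-1];cv2.imwrite("pics/s8.png",cv2.resize(a[90:390,110:450],(680,600),interpolation=cv2.INTER_CUBIC))
b=cv2.imread("pics/side0.png")
for n,(x0,y0,x1,y1) in dict(hammer=(265,265,390,312),jar=(300,308,330,345),stone=(298,156,330,180),block=(238,155,258,186)).items(): print(n,np.abs(a[y0:y1,x0:x1].astype(int)-b[y0:y1,x0:x1]).mean().round(1))
st=env.get_state();print(np.round(st["tcp_pos"],3),st["clock"],st["wrist_force"],np.abs(st["qvel"]).max())
```

```text
hammer 4.5
jar 5.5
stone 12.2
block 9.8
[0.439 0.038 0.241] 13.175 [-0.94359012  0.05568553  0.20562647] 0.01613559644003365
```

View pics/s8.png

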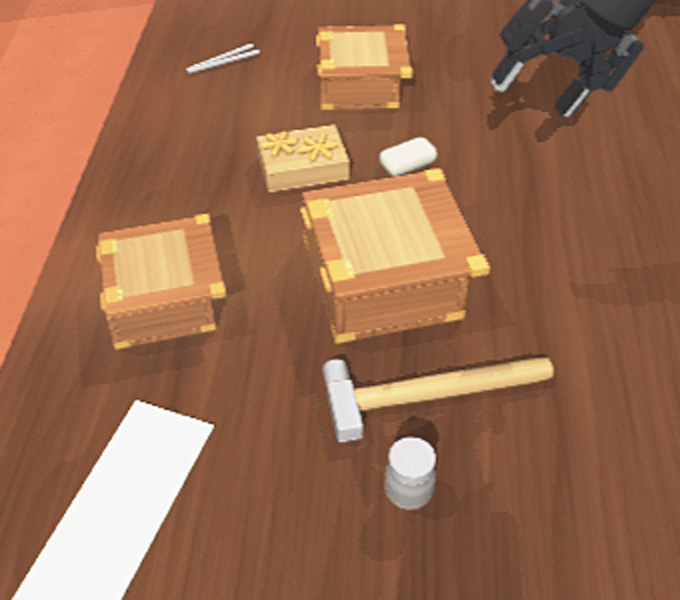

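Run:
```python
from plan import *
S=np.load("side0.npz");uy=np.array([-ux[1],ux[0],0])
for th in(0,.05):
  for sy in(1,-1):
    P=H+sy*.085*uy-.172*(np.cos(th)*ux-np.sin(th)*uz)+.01*uz
    v=S["K"]@(S["R"]@P+S["t"]);print(th,sy,((v[:2]/v[2]-[110,90])*2).round(1))
from workcell import env
print(env.hand_in())
```

```text
0 1 [488.9 267.8]
0 -1 [441.4 168.4]
0.05 1 [489.6 262.4]
0.05 -1 [441.8 163. ]
the job is handed in; nothing more can be done
None
```

The lid is shut and I have handed the job in, at about 13 s of the 42 s allowed; no verdict was reported.

**What I did:** I straddled the lid's free edge with half-open fingers and tipped it with the rear finger. It dropped a short way onto the front finger at about 1 rad. I lowered it on that finger at about 0.2 to 0.55 rad/s (commanded), opening the jaws as it went so the upper finger stayed clear. Then I slid the pad off and drew the hand back to about 0.24 m height.

**Last checks:**
- **Lid shut:** the last picture shows the lid flush with no gap. At pad release the wrist force was near zero. The largest reading I took while lowering was about 5 N. I could only measure the angle roughly. The front-left lid corner was read by eye at about (488, 263). The shut model predicts (489, 268) and 0.05 rad open predicts (490, 262). The front-right corner, read at about (442, 170), fits shut (168) better than 0.05 rad open (163). So the two corners disagree, and the fit alone does not prove the lid is within 0.03 rad.
- **Bystanders:** the stone and block are at the same picture positions as at the start. The hammer and jar regions changed little (mean difference 4.5 and 5.5). The stone and block regions changed more (12.2 and 9.8), probably because the lid and its shadow moved.
- **Hand clear:** the gripper is well away from everything.

The first rehearsal, in free space, showed that a horizontal final tool pose is out of reach (joint 3 limit). I used a 60° pitched finger instead.

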